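# Fetch a locker key from under the desk shelf with a reacher

## Task

A locker key on an oval float tag has slid deep into the low gap under the clear acrylic desk shelf, where no hand fits. Hold the reacher by its pistol grip and trigger, run its open jaws in over the tag, squeeze the trigger so that they grip it right there under the shelf, draw it out hanging in the jaws and lower it into the clear tray on top of the shelf; then lay the reacher back flat on the desk with its trigger released. Never touch the key with the gripper itself, and leave the tape roll beside it, the binder clip and the tray where they stand.

Things in the scene. Friction and masses are not known exactly. Their poses are not given: they have to be found in the camera images.
- shelf: Clear acrylic desk shelf, fixed; origin: centre of its footprint on the desk. 175 mm deep (x), 250 wide (y), 66 tall, of 6 mm sheet: top, two side walls and a back wall at +x; open only at the mouth, x = -87 mm. The gap inside is 238 mm wide, 169 deep, 60 high, floored by the desk. On top, at x 5 to 70 mm, y -120 to -70, a fixed tally counter, 23 mm tall. Files 0.32 m tall stand behind it.
- reacher: Pistol-grip pick-up reacher, 0.12 kg, on its side on the desk. Origin: on its underside below the middle of the grip; x along the tube to the jaws, y left, z up. Handle: x -27 to -3 mm (butt below y -38: -30 to 0), y -50 to 32, z 0 to 36. Housing: x -50 to 55, y 32 to 59, z 2 to 34. Tube: 14 mm thick, at y 45, z 18. Whole tool: x -50 to 219, y -50 to 85.
- reacher_trigger (a joint): Trigger travel to the handle, m: 0 free, 0.016 fully squeezed. Spring 13 N rising to 17 N, about 7 N more with the key in the jaws. The jaws close with it (30 rad/m, springy): about 0.010 shuts them on the float, the rest presses harder (to 2 or 3 N); squeeze fully. As an even gripper squeezes, the tool shifts forward (its x) by half the travel.
- reacher_grip (a point): Grasp point (reacher frame 0, 0, 18 mm; same axes): middle between the back of the handle and the front of the trigger bar (x 15 to 27 mm, y -32 to 28, z 3 to 33). Grip both together from above, fingers closing along x: 54 mm wide free, 38 fully squeezed; squeezed lightly to 51 or 52 mm the tool is carried with its jaws 55 mm open.
- reacher_jaw_left: Left jaw (+y side), swings in the plane of the desk; origin at its pin (reacher frame 158, 55, 14.5 mm), same axes when open. Open jaws: 62 mm between the pads at the tips, 80 mm over the outsides; tips 61 mm ahead of the pins.
- reacher_jaw_right: Right jaw (-y side), mirror of the left; origin at its pin (reacher frame 158, 35, 14.5 mm). Middle between the jaw pads: reacher frame 205, 45, 12 mm; the pads cover 16 mm before and behind it and z 1.5 to 23.5 mm, so the tool works 0 to 4 mm above the desk.
- key: Locker key to fetch: red oval float, 24 mm wide, 54 long, 11 thick, with a metal key on one end; 89 mm in all, 22 g. Origin: on its underside, middle of the whole length; y along it to the metal key. Middle of the float: y = -17 mm; grip it there across x. Starts in the left or right half of the gap, 75 to 100 mm inside, float to the mouth, turned up to 0.4 rad from the shelf's x.
- key_tray: Clear plastic tray standing loose on top of the shelf, 143 mm long (x), 78 wide (y), 30 high, open above; inside 136 by 70 mm, floor 2 mm thick. Origin: centre of its underside. Its rim is 97 mm above the desk.
- tape_roll: Roll of clear tape lying flat under the shelf in the other half of the gap, 72 mm across, 18 mm high; origin at the middle of its underside. Leave it there.
- binder_clip: Black binder clip standing on the desk just in front of the foot of the shelf's -y side wall, 22 by 32 mm, 45 mm tall; origin at the middle of its foot. Leave it there.

How it is judged (in metres and radians):
On the way, in this order (a step that is already met when the one before it is completed fails the run):
1. the key is gripped between both jaws by the squeezed trigger while it is still under the shelf (contact force between each of reacher_jaw_left, reacher_jaw_right and key above 0.4 N and value of joint reacher_trigger above 0.005 m and x of key in the frame of shelf above -0.06 m and height (world z) of key below 0.045 m), for 0.2 s.
2. the key hangs in the jaws, out of the gap and clear of the desk (contact force between each of reacher_jaw_left, reacher_jaw_right and key above 0.4 N and value of joint reacher_trigger above 0.005 m and height (world z) of key above 0.02 m and (x of key in the frame of shelf below -0.1 m or height (world z) of key above 0.075 m)), for 0.1 s.
At the end, for the whole second after the job is handed in: The key lies at rest inside the tray, below its rim; the tray still stands level on the shelf; the reacher lies flat (within 0.1 rad, 8 mm) and still on the desk, trigger released (under 2 mm), not touching the key (x of key in the frame of key_tray between -0.072 and 0.072 m and y of key in the frame of key_tray between -0.042 and 0.042 m and z of key in the frame of key_tray between -0.005 and 0.028 m and angle between each of key_tray, reacher's own z axis and vertical below 0.1 rad and height (world z) of key_tray above 0.06 m and linear speed of each of key, reacher below 0.03 m/s and contact force between reacher and key below 0.05 N and height (world z) of reacher between -0.006 and 0.008 m and value of joint reacher_trigger below 0.002 m).
It fails at once if the gripper or arm touches the key (contact force between any of the fingers, the arm and key above 0.2 N).
It fails at once if the key falls freely by more than about 8 cm or is flung (faster than 1.3 m/s) (linear speed of key above 1.3 m/s).
It fails at once if the tape roll or the binder clip is shoved by more than 25 mm, or the clip is knocked over (distance of any of tape_roll, binder_clip from where it was at the start of the episode above 0.025 m or angle between binder_clip's own z axis and vertical above 0.6 rad).
It fails at once if the tray is shoved by more than 25 mm or tipped (distance of key_tray from where it was at the start of the episode above 0.025 m or angle between key_tray's own z axis and vertical above 0.4 rad).
It also fails if it takes over 61 s, if anything falls off the work surface, if the arm or the gripper's body presses on something with over 40 N, if the wrist force passes 120 N, or if a joint passes its speed limit or range.

## Robot

A 7-joint arm with a two-finger parallel gripper is mounted at the origin on the work surface; the furniture and walls round the work are solid. World frame = base frame: x ahead of the robot, y to its left, z up, the work surface at z = 0. Lengths are in mm, angles in rad, forces in N, time in s.
With the tool pointing down it reaches from about 400 to 850 mm from the base axis. Payload 6.9 kg.
Tool frame: the origin (TCP) lies at the very end of the fingers, on their centre line; the grasp point (between the pads) lies 19 mm behind it (grip_point_offset is the distance from the TCP to the grasp point, in mm); z points along the fingers, y is the line along which they close (so a half turn about z gives the same grasp; the last joint's range is limited). The gripper opens to 85 mm and grips with 20 to 120 N. Pads are 22 mm wide; open, the fingers measure 114 mm over their backs; the gripper's body (76 mm by 85 mm) begins 54 mm behind the grasp point. The pads swing forward as they close: fully open they stand 13 mm farther back than shut.
Start: joints at [1.317, 0.507, -0.238, 1.5, 0.126, 1.149, -0.155], TCP at [219.44, -585.199, 231.275] pointing down, gripper open.
Joint ranges: [-3.08, 3.08], [-0.24, 2.05], [-1.43, 1.35], [0, 2.5], [-1.52, 4.66], [0.17, 1.96], [-2.89, 2.89]. Speed limits (rad/s): [2.39, 2.39, 3.14, 3.14, 3.14, 3.14, 3.14].

## Interface

Orientations are given as a rotation vector (axis times angle).
In Python, from workcell import movep, line_to, move_joints, command_gripper, sleep, ik, observe, snapshot, IKError, finish_job, search_frame, spot_point, grip_point_offset gives the robot as it stands. Calls block until the motion is done:
- movep(position, orientation): joint-space move of the TCP to a pose.
- line_to(position, rot=None, vel=150, threshold=None): straight line of the TCP; rot=None keeps the orientation; vel is the mean speed in mm/s. With threshold (N) it stops when the force on the tool has changed by that much, and returns True; else False.
- move_joints(angles): joint-space move.
- command_gripper(opening, effort=None): finger opening in mm; effort is the grip in N (None keeps the last); returns when the fingers have stopped.
- sleep(seconds).
- ik(position, orientation): joint angles nearest the present ones, or None.
- observe(): the state.
- snapshot(name): name is "scene" or "top"; returns a dict with "frame" (384x512x3 uint8, blue, green, red), "fx", "fy", "cx", "cy" (pixels), "extrinsics" (4x4, takes a point from camera to world coordinates). Camera axes: x right, y up, looking along -z (the intrinsics and any distortion apply to the point x, -y, -z); pixel columns grow to the right and rows downward; lengths in mm; the calibration is good to about 2 mm. A picture is of the moment at which its call begins. There is no depth.
A pose or a line that the arm cannot do raises IKError and nothing moves.
- finish_job(): hands the job in; it is judged then, once.
Trained networks look in the newest picture that a camera, given by its name, has taken for a name from the list of things; names that differ only in an ending like _2 or _b are one class to them, and where a whole thing is asked for, a point or a joint stands for the part that bears it (a point fixed in the world has none). Each returns a list of dicts, best first, with "confidence" (0 to 1); they miss things now and then, are a little off and sometimes report something else, mostly with a low value. They report only what shows in the picture. A call takes as long as a camera call.
- search_frame(camera, name): "at" ([x, y, z] in mm, in the coordinates of the camera as it stood for that picture, good to about 4 mm: the middle of the surface that is visible of it).
- spot_point(camera, name): "at" ([x, y, z] in mm, in the coordinates of the camera as it stood for that picture, good to about 4 mm: a listed point, or the origin of a listed thing).
The state is a dict: "t": time; "qpos": joint angles; "joint_velocities": joint speeds; "effort": joint torques, N m; "position": TCP position; "tcp_rot": TCP orientation; "wrist_force": force on the tool from outside, world axes, zero at the start; "wrist_torque": the same for the moment, N m; "width": finger opening in mm; "gripper_force": force on a finger pad.
Only numpy, scipy, OpenCV 4.12 (cv2) and the standard library are available. Lean on these libraries where they do the work, as an engineer would, in place of code of your own. Each camera call takes 0.05 s, during which the arm holds its last target. There are 200 camera calls.

## Working session

There is one attempt and no reset: what is moved stays moved. The work goes in short steps, each a Python script; the robot and the scene stay as the last script left them, time stands still between calls to the robot, and variables do not carry over. Pictures are saved under pics/ and viewed, at most 11 in all, crops included, and the job is handed in when it is done.

```bash
mkdir -p pics; ls
cat > h.py <<'E'
import numpy as np, cv2
from workcell import *
from scipy.spatial.transform import Rotation as R
def world(s,p):
    return (np.array(s["extrinsics"])@np.r_[p,1])[:3]
def ray(s,u,v,z):
    T=np.array(s["extrinsics"]); d=T[:3,:3]@np.array([(u-s["cx"])/s["fx"],-(v-s["cy"])/s["fy"],-1]); o=T[:3,3]
    return o+d*(z-o[2])/d[2]
def proj(s,p):
    T=np.linalg.inv(np.array(s["extrinsics"])); q=T@np.r_[p,1]
    return s["cx"]+s["fx"]*q[0]/-q[2], s["cy"]+s["fy"]*q[1]/q[2]
E
python3 - <<'E'
from h import *
for c in ["scene","top"]:
    s=snapshot(c); cv2.imwrite(f"pics/{c}0.png",s["frame"]); print(c,s["fx"],s["cx"],s["cy"],np.round(s["extrinsics"],3).tolist(), [k for k in s])
    for n in ["shelf","reacher","reacher_trigger","reacher_grip","reacher_jaw_left","reacher_jaw_right","key","key_tray","tape_roll","binder_clip"]:
        print(n,[(np.round(world(s,d["at"])).tolist(),round(d["confidence"],2)) for d in spot_point(c,n)[:2]],[(np.round(world(s,d["at"])).tolist(),round(d["confidence"],2)) for d in search_frame(c,n)[:1]])
o=observe();print(o["t"],o["tcp_rot"],o["width"],grip_point_offset)
E
```

```text
pics
scene 381.46370434986557 262.6496229980934 197.49188543341367 [[-0.863, 0.308, -0.4, 148.55], [-0.504, -0.557, 0.66, 492.088], [-0.019, 0.771, 0.636, 623.113], [0.0, 0.0, 0.0, 1.0]] ['frame', 'fx', 'fy', 'cx', 'cy', 'extrinsics']
shelf [] [([407.0, 96.0, 61.0], 0.82)]
reacher [([480.0, -246.0, 18.0], 0.31)] [([439.0, -224.0, 23.0], 0.59)]Traceback (most recent call last):
  File "<stdin>", line 5, in <module>
ValueError: it knows: binder_clip, key, key_tray, reacher, reacher_grip, reacher_jaw_left, reacher_jaw_right, shelf, tape_roll
```

Run:
```python
from h import *
for c in ["scene","top"]:
    s=snapshot(c); cv2.imwrite(f"pics/{c}0.png",s["frame"]); print(c,s["fx"],s["cx"],s["cy"],np.round(s["extrinsics"],3).tolist())
    for n in ["shelf","reacher","reacher_grip","reacher_jaw_left","reacher_jaw_right","key","key_tray","tape_roll","binder_clip"]:
        print(n,[(np.round(world(s,d["at"])).tolist(),round(d["confidence"],2)) for d in spot_point(c,n)[:2]],[(np.round(world(s,d["at"])).tolist(),round(d["confidence"],2)) for d in search_frame(c,n)[:1]])
o=observe();print(o["t"],o["tcp_rot"],o["width"],grip_point_offset)
```

```text
scene 381.46370434986557 262.6496229980934 197.49188543341367 [[-0.863, 0.308, -0.4, 148.55], [-0.504, -0.557, 0.66, 492.088], [-0.019, 0.771, 0.636, 623.113], [0.0, 0.0, 0.0, 1.0]]
shelf [] [([331.0, -130.0, 19.0], 0.63)]
reacher [([481.0, -247.0, 1.0], 0.59)] [([441.0, -223.0, 22.0], 0.96)]
reacher_grip [([482.0, -246.0, 16.0], 0.63)] [([439.0, -222.0, 24.0], 0.81)]
reacher_jaw_left [([332.0, -188.0, 16.0], 0.57)] [([291.0, -177.0, 18.0], 0.71)]
reacher_jaw_right [([345.0, -167.0, 16.0], 0.54)] []
key [([342.0, -168.0, 13.0], 0.49)] []
key_tray [([437.0, 86.0, 64.0], 0.7), ([484.0, -244.0, 1.0], 0.27)] [([443.0, 84.0, 70.0], 0.58)]
tape_roll [] []
binder_clip [] []
top 425.8856408327296 259.3807545364167 193.656209116513 [[-0.005, 0.985, -0.171, 351.007], [-1.0, -0.009, -0.022, -68.522], [-0.023, 0.171, 0.985, 917.035], [0.0, 0.0, 0.0, 1.0]]
shelf [([484.0, 80.0, -5.0], 0.66), ([343.0, -170.0, 11.0], 0.26)] [([518.0, 69.0, 65.0], 0.67)]
reacher [([487.0, -247.0, -1.0], 0.63)] [([454.0, -241.0, 31.0], 0.69)]
reacher_grip [([489.0, -245.0, 21.0], 0.85)] [([456.0, -240.0, 34.0], 0.86)]
reacher_jaw_left [([583.0, -67.0, -2.0], 0.63), ([333.0, -189.0, 10.0], 0.58)] []
reacher_jaw_right [([343.0, -167.0, 13.0], 0.64), ([486.0, -245.0, 1.0], 0.2)] [([331.0, -135.0, 20.0], 0.57)]
key [] [([299.0, -181.0, 19.0], 0.63)]
key_tray [([438.0, 87.0, 65.0], 0.81)] [([443.0, 94.0, 67.0], 0.89)]
tape_roll [] [([583.0, -69.0, 16.0], 0.59)]
binder_clip [([585.0, -70.0, 4.0], 0.51)] [([582.0, -69.0, 16.0], 0.55)]
2.15 [-3.09111173e+00 -5.60538852e-01 -1.89746621e-05] 85.1494827343527 18.700000000000003
```

View pics/scene0.png

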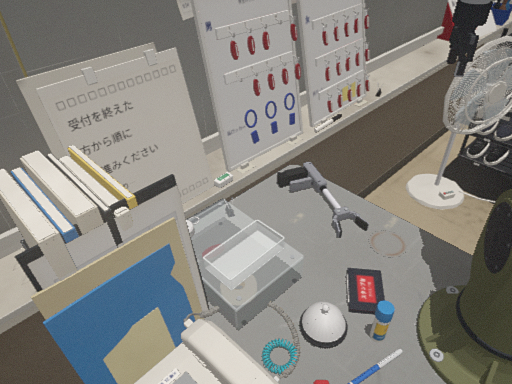

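View pics/top0.png

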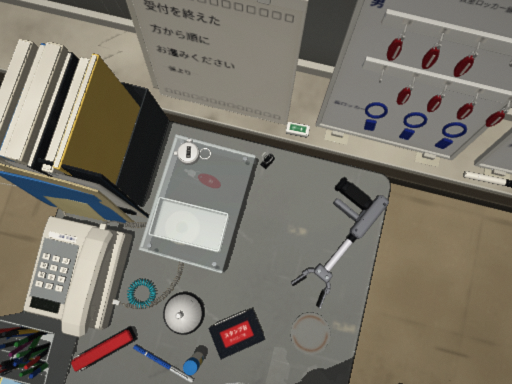

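Run:
```python
import cv2
f=cv2.imread("pics/top0.png")
cv2.imwrite("pics/c1.png",cv2.resize(f[125:275,132:282],None,fx=4,fy=4,interpolation=cv2.INTER_CUBIC))
cv2.imwrite("pics/c2.png",cv2.resize(f[170:310,280:400],None,fx=4,fy=4,interpolation=cv2.INTER_CUBIC))
```

```text
(no output)
```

View pics/c1.png

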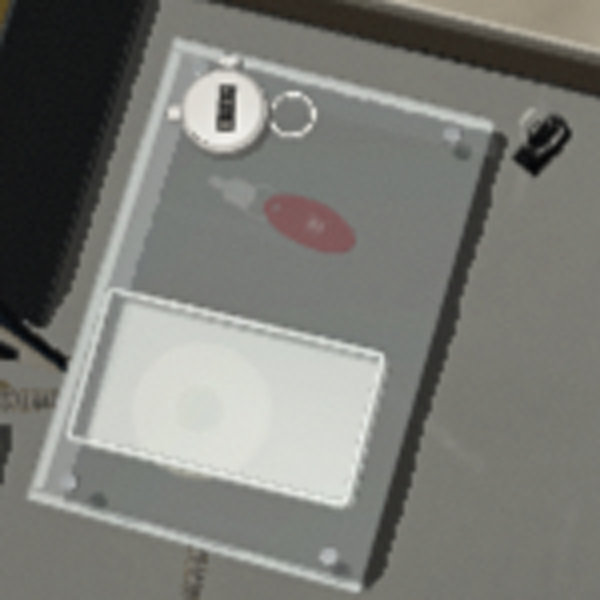

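View pics/c2.png

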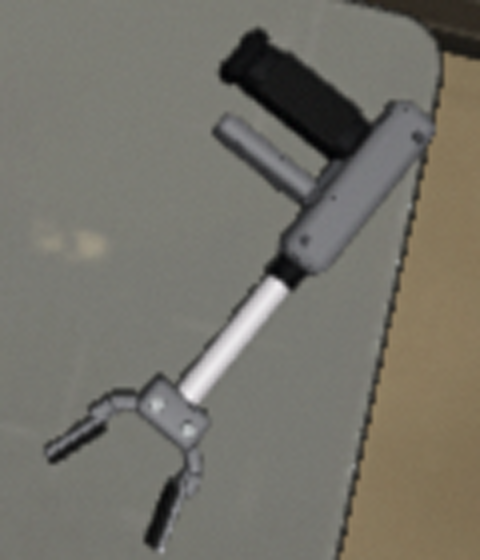

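Run:
```python
from h import *
s=snapshot("top")
def C(L,ox,oy,z): return np.array([ray(s,ox+(x-1.5)/4,oy+(y-1.5)/4,z)[:2] for x,y in L])
c=C([(177,40),(497,128),(365,588),(30,493)],132,125,66)
print("shelf",c.round(1).tolist(),c.mean(0),[np.linalg.norm(c[i]-c[i-1]).round() for i in range(4)])
d1=c[1]-c[0];d2=c[2]-c[3];d3=c[3]-c[0];d4=c[2]-c[1]
print("x-axis yaw",[np.arctan2(-d[1],-d[0]) for d in (d1,d2)],"from y",[np.arctan2(d[1],d[0])-np.pi/2 for d in (d3,d4)])
k=C([(356,250),(263,200),(208,180)],132,125,7); print("key",k.tolist(),"yaw ft",np.arctan2(*(k[1]-k[0])[::-1]),np.arctan2(*(k[2]-k[0])[::-1]), np.linalg.norm(k[2]-k[0]),np.linalg.norm(k[1]-k[0]))
t=C([(110,290),(385,353),(345,507),(70,440)],132,125,97); print("tray",t.tolist(),t.mean(0),[np.linalg.norm(t[i]-t[i-1]).round() for i in range(4)],np.arctan2(*(t[0]-t[1])[::-1]),np.arctan2(*(t[3]-t[2])[::-1]))
tp=C([(202,408)],132,125,12); print("tape",tp)
b=C([(530,165)],132,125,0);print("clip foot",b)
a=C([(287,275),(188,395)],280,170,25);print("tube",a,np.arctan2(*(a[1]-a[0])[::-1]))
a=C([(157,403),(188,430)],280,170,24);print("pins",a)
a=C([(50,458),(153,545)],280,170,23);print("tips",a,a.mean(0))
a=C([(405,102),(432,137),(318,272),(283,240)],280,170,34);print("housing",a,a.mean(0))
o=C([(245,55)],280,170,36);print("butt",o)
```

```text
shelf [[625.2, 124.0], [576.0, -43.0], [343.3, 22.9], [390.7, 191.0]] [483.78451017  73.71188246] [np.float64(244.0), np.float64(174.0), np.float64(242.0), np.float64(175.0)]
x-axis yaw [np.float64(1.2843848531916164), np.float64(1.2956283380577984)] from y [np.float64(1.2923212248904945), np.float64(1.2949994102116027)]
key [[523.9312869562749, 35.887482473758666], [552.3096108316072, 87.30326658447358], [563.8638051632527, 117.88432286317585]] yaw ft 1.0664664432448405 1.1176021383709818 91.20355170824307 58.727439257070436
tray [[487.97590295014595, 146.33137752624037], [455.78548211325267, 10.902785811869975], [381.7217882653178, 29.50875608677744], [414.6185400300225, 163.17631111253377]] [435.02542834  87.47980763] [np.float64(75.0), np.float64(139.0), np.float64(76.0), np.float64(138.0)] 1.3374338910227357 1.3294833784663864
tape [[437.81427842 116.89133867]]
clip foot [[572.16939225 -59.1733742 ]]
tube [[ 409.60097997 -239.67532127]
 [ 348.45584645 -186.45951544]] 2.425419678222698
pins [[ 344.47765561 -170.56733482]
 [ 330.77470836 -186.02955459]]
tips [[ 316.96861634 -115.15407769]
 [ 273.49891648 -166.61741978]] [ 295.23376641 -140.88574873]
housing [[ 498.67922154 -303.05990065]
 [ 480.08982504 -316.03714025]
 [ 410.44440028 -253.87922886]
 [ 427.02360617 -236.64322286]] [ 454.05926326 -277.40487316]
butt [[ 524.09085957 -220.41376426]]
```

The top view shows the key with its float centre near crop (310,225), the metal end pointing inward. The tape roll is under the tray, and the clip is by the upper right foot. The reacher lies free with a yaw of about 2.43. Next I grasp it.

```bash
cat >> h.py <<'E'
def rot(yaw):
    y=np.array([np.cos(yaw-np.pi),np.sin(yaw-np.pi),0]); z=np.array([0,0,-1.]); x=np.cross(y,z)
    return R.from_matrix(np.c_[x,y,z]).as_rotvec()
def ax(yaw): return np.array([np.cos(yaw),np.sin(yaw),0]),np.array([-np.sin(yaw),np.cos(yaw),0])
def st(m=""):
    o=observe(); print(m,"t",round(o["t"],2),"pos",np.round(o["position"],1),"w",round(o["width"],2),"gf",np.round(o["gripper_force"],1),"wf",np.round(o["wrist_force"],1))
F=np.array([537,61.6,0]); KY=1.10
E
python3 - <<'E'
from h import *
for p,y in [((486,-246.5,3),2.43),((418,-271,6),1.1),((486,-137,6),1.1)]: print(np.round(ik(p,rot(y)),2))
movep([486,-246.5,110],rot(2.43)); st()
print(line_to([486,-246.5,3],vel=100,threshold=12)); st()
command_gripper(51.5,30); st("grip")
line_to([486,-246.5,45],vel=80); st("lift")
s=snapshot("top"); cv2.imwrite("pics/lift.png",cv2.resize(s["frame"][150:330,220:420],None,fx=3,fy=3))
for n in ["reacher_grip","reacher_jaw_left","reacher_jaw_right"]:
    print(n,[(np.round(world(s,d["at"])).tolist(),round(d["confidence"],2)) for d in spot_point("top",n)[:1]])
E
```

```text
[ 0.63  0.69 -0.32  1.96  0.39  0.55 -0.66]
[ 0.56  0.63 -0.05  2.09  0.07  0.43 -1.59]
[ 0.26  0.63 -0.05  2.07  0.07  0.44 -1.89]
 t 3.84 pos [ 485.6 -248.2  110.2] w 85.47 gf 0.0 wf [-0.3 -1.2  0.9]
False
 t 5.06 pos [ 486.4 -246.7    3.5] w 85.15 gf 0.0 wf [ 1.  -0.  -0.2]
grip t 5.49 pos [ 487.3 -247.4    4. ] w 51.51 gf 14.5 wf [ 1. -2.  6.]
lift t 6.17 pos [ 485.7 -246.5   44.8] w 51.6 gf 13.5 wf [-0.3  0.2 -1.5]
reacher_grip [([489.0, -244.0, 58.0], 0.75)]
reacher_jaw_left [([330.0, -189.0, 54.0], 0.69)]
reacher_jaw_right [([341.0, -168.0, 50.0], 0.44)]
```

View pics/lift.png

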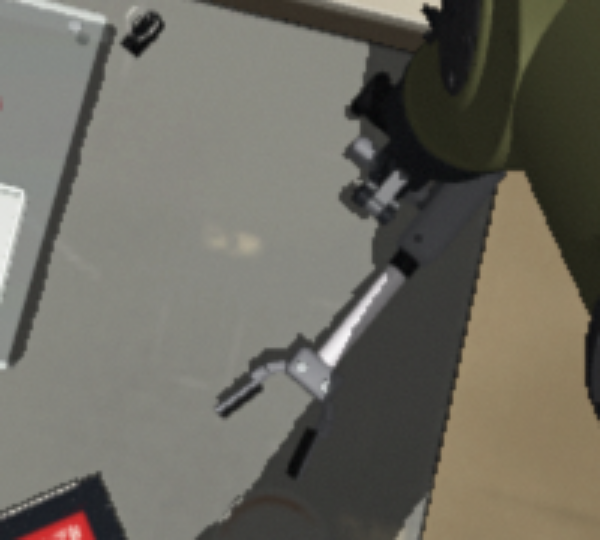

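The reacher is held level with its jaws open. The jaw tips are at about (225,408) and (300,470) in the crop. Next I move it to the front of the mouth.

Run:
```python
from h import *
x,y=ax(KY)
G=F-200*x-45*y
P=G-140*x
line_to(list(P[:2])+[45],rot(KY),vel=120); st("pre")
print(line_to(list(P[:2])+[7],vel=60,threshold=8)); st("low")
s=snapshot("top"); cv2.imwrite("pics/pre.png",cv2.resize(s["frame"][125:275,160:360],None,fx=4,fy=4,interpolation=cv2.INTER_CUBIC))
o=observe(); g=np.array(o["position"])
for l in [(158,55,24),(158,35,24),(219,45-35,20),(219,45+35,20)]: print(l,np.round(proj(s,np.r_[(g+l[0]*x+l[1]*y)[:2],l[2]+3]),1))
for n in ["reacher_grip","reacher_jaw_left","reacher_jaw_right","key"]:
    print(n,[(np.round(world(s,d["at"])).tolist(),round(d["confidence"],2)) for d in spot_point("top",n)[:1]])
```

```text
pre t 7.85 pos [ 423.1 -261.7   45. ] w 52.02 gf 13.5 wf [ 0.4 -0.4 -1.6]
False
low t 8.63 pos [ 422.9 -261.9    7. ] w 51.92 gf 13.5 wf [-0.  -0.1 -2.2]
(158, 55, 24) [282.  221.5]
(158, 35, 24) [286.2 213. ]
(219, 10, 20) [265.6 190.1]
(219, 80, 20) [250.8 219.4]
reacher_grip [([425.0, -263.0, 22.0], 0.62)]
reacher_jaw_left [([450.0, -101.0, 15.0], 0.49)]
reacher_jaw_right [([463.0, -102.0, 15.0], 0.45)]
key []
```

View pics/pre.png

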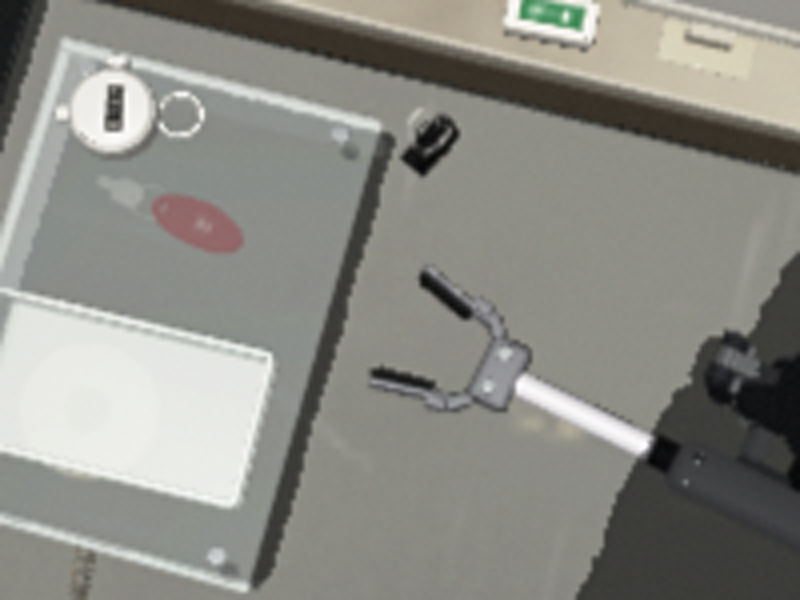

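The jaws point along the key's axis. The line from the pins at crop (497,370) through the tips at (401,323) runs to the float at (197,223). I'll run in and squeeze.

Run:
```python
from h import *
x,y=ax(KY)
G=F-200*x-45*y
print(line_to(list(G[:2])+[7],vel=80,threshold=8)); st("in")
command_gripper(36,60); st("squeezed"); sleep(0.4)
st()
s=snapshot("top"); cv2.imwrite("pics/sq.png",cv2.resize(s["frame"][125:275,132:332],None,fx=4,fy=4,interpolation=cv2.INTER_CUBIC))
```

```text
False
in t 10.78 pos [ 486.1 -137.5    7. ] w 51.96 gf 13.5 wf [-0.2 -0.1 -2.2]
squeezed t 11.07 pos [ 486.4 -137.5    7.2] w 37.03 gf 55.1 wf [-0.8 -1.9  1.6]
 t 11.47 pos [ 486.4 -137.1    7.1] w 37.25 gf 55.5 wf [-1.4 -3.   2.1]
```

View pics/sq.png

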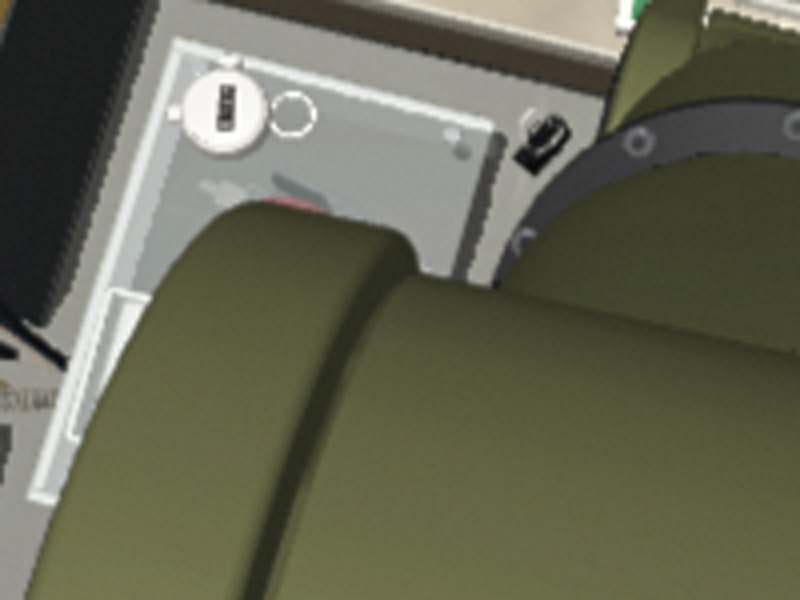

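Width is 37 mm at full squeeze, and the red float shows between the jaws. I'll draw it out and lift.

Run:
```python
from h import *
x,y=ax(KY)
G=F-200*x-45*y
line_to(list(G[:2])+[13],vel=40); st("up")
Q=G-170*x
print(line_to(list(Q[:2])+[13],vel=70,threshold=8)); st("out")
line_to(list(Q[:2])+[132],vel=90); st("lifted")
s=snapshot("top"); s2=snapshot("scene")
cv2.imwrite("pics/out.png",np.hstack([cv2.resize(s["frame"][125:325,180:380],None,fx=2,fy=2,interpolation=cv2.INTER_CUBIC),cv2.resize(s2["frame"][120:320,180:380],None,fx=2,fy=2,interpolation=cv2.INTER_CUBIC)]))
```

```text
up t 11.82 pos [ 486.5 -136.7   13.2] w 36.97 gf 53.3 wf [ 0.4 -0.1 -1.6]
False
out t 14.39 pos [ 409.4 -288.3   13. ] w 36.52 gf 53.3 wf [-1.   0.5 -1.8]
lifted t 15.87 pos [ 409.  -288.4  131.5] w 37.32 gf 53.3 wf [ 0.9 -0.3 -1.2]
```

View pics/out.png

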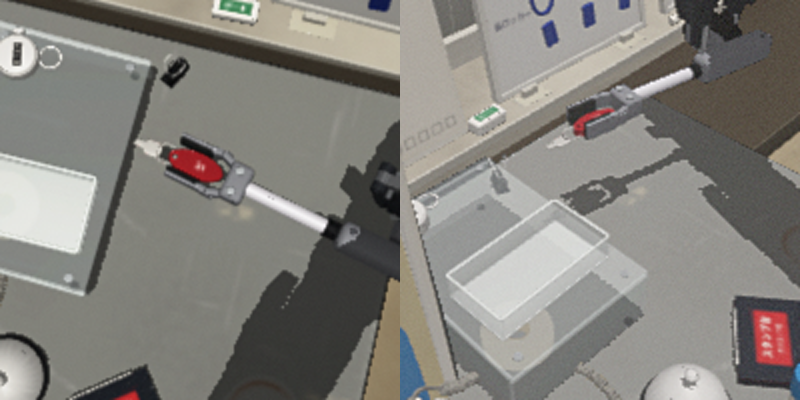

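The key hangs level in the jaws, with the float at crop (196,163) in the top view. I'll move over the tray.

Run:
```python
from h import *
x,y=ax(KY)
s=snapshot("top"); g=np.array(observe()["position"])
a=ray(s,180+135/2,125+142/2,138); b=ray(s,180+222/2,125+179/2,138); c=(a+b)/2-g
print(np.linalg.norm(a-b),"centre local",c@x,c@y)
lx,ly=228,45
T=np.array([436,87,0]); TY=1.335; x2,y2=ax(TY)
g2=T-lx*x2-ly*y2
line_to(list(g2[:2])+[132],rot(TY),vel=80); st("over")
line_to(list(g2[:2])+[115],vel=40); st()
s=snapshot("top"); s2=snapshot("scene")
cv2.imwrite("pics/over.png",np.hstack([cv2.resize(s["frame"][125:325,132:332],None,fx=2,fy=2,interpolation=cv2.INTER_CUBIC),cv2.resize(s2["frame"][180:330,170:320],(400,400),interpolation=cv2.INTER_CUBIC)]))
```

```text
87.4168979553895 centre local 220.25871385289076 50.20473085896398
over t 17.98 pos [ 426.4 -145.6  132. ] w 37.18 gf 53.3 wf [ 0.1 -1.3 -1.2]
 t 18.55 pos [ 426.4 -145.2  114.8] w 37.1 gf 53.3 wf [ 0.   0.  -1.6]
```

View pics/over.png

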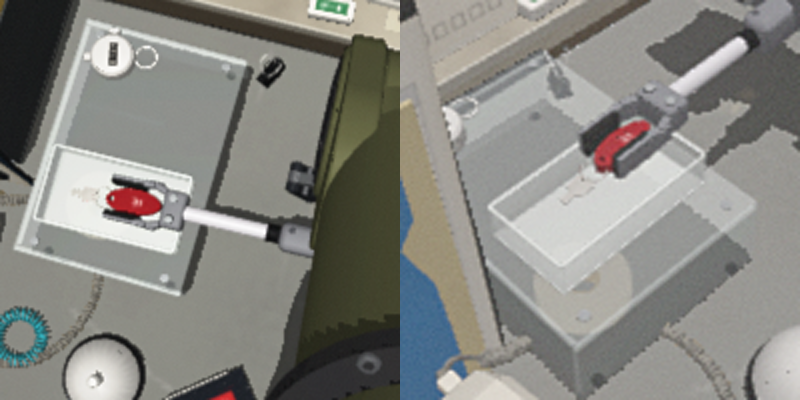

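The key is centred over the tray. I'll lower it to the rim and release gently.

Run:
```python
from h import *
p=np.array(observe()["position"])
p=[426.4,-145.5]
print(line_to(p+[103.5],vel=30,threshold=5)); st("low")
for w in (45,47,49,50.5,51.7): command_gripper(w,40); sleep(.15)
st("rel"); sleep(.3)
line_to(p+[135],vel=60); st("up")
s=snapshot("top"); s2=snapshot("scene")
cv2.imwrite("pics/rel.png",np.hstack([cv2.resize(s["frame"][125:325,132:332],None,fx=2,fy=2,interpolation=cv2.INTER_CUBIC),cv2.resize(s2["frame"][180:330,170:320],(400,400),interpolation=cv2.INTER_CUBIC)]))
```

```text
False
low t 19.18 pos [ 426.3 -145.5  103.3] w 37.03 gf 53.3 wf [-0.5 -0.6 -1.7]
rel t 21.05 pos [ 426.4 -145.5  103.5] w 51.35 gf 13.5 wf [ 0.5 -0.8 -1.1]
up t 22.02 pos [ 426.3 -145.5  135. ] w 52.07 gf 13.5 wf [ 0.2  0.2 -1.3]
```

View pics/rel.png

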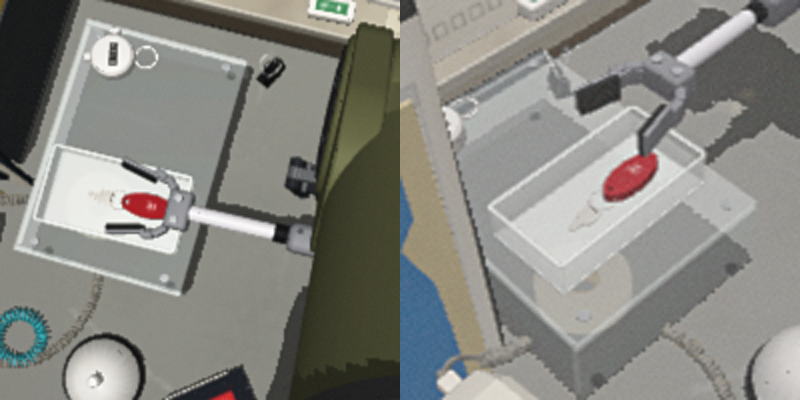

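The key lies in the tray and the jaws are clear. I'll return the reacher to where it lay.

Run:
```python
from h import *
x,y=ax(1.335); g=np.array([426.4,-145.5,135])
line_to(list(g-140*x),vel=120); st("back")
line_to([486,-246.5,135],rot(2.43),vel=80); st()
line_to([486,-246.5,12],vel=90)
print(line_to([486,-246.5,3.7],vel=25,threshold=6)); st("low")
command_gripper(56,20); sleep(.2); command_gripper(85); st("open")
line_to([486,-246.5,130],vel=100); 
movep([300,-420,250],rot(2.0)); sleep(.3); st()
s=snapshot("top"); s2=snapshot("scene")
cv2.imwrite("pics/end.png",np.hstack([cv2.resize(s["frame"][125:325,150:400],(500,400),interpolation=cv2.INTER_CUBIC),cv2.resize(s2["frame"][150:350,170:370],(300,300))[:, :].copy() if 0 else cv2.resize(s2["frame"][150:350,190:340],(300,400))]))
for n in ["reacher_grip","reacher_jaw_left","reacher_jaw_right","reacher"]:
    print(n,[(np.round(world(s,d["at"])).tolist(),round(d["confidence"],2)) for d in spot_point("top",n)[:1]])
```

```text
back t 23.44 pos [ 393.9 -280.8  135. ] w 51.94 gf 13.5 wf [ 0.2  0.4 -2.3]
 t 24.82 pos [ 485.7 -246.6  134.9] w 51.73 gf 13.5 wf [-0.7  0.1 -0.9]
True
low t 26.72 pos [ 486.1 -246.6    3.9] w 51.9 gf 13.1 wf [-1.2  0.7  5. ]
open t 27.54 pos [ 485.7 -246.5    3.5] w 84.77 gf 0.0 wf [ 0.  -0.1 -1. ]
 t 30.34 pos [ 300.7 -419.4  249.6] w 84.89 gf 0.0 wf [-0.5  0.5  0.2]
reacher_grip [([488.0, -245.0, 18.0], 0.7)]
reacher_jaw_left [([330.0, -187.0, 12.0], 0.71)]
reacher_jaw_right [([342.0, -169.0, 13.0], 0.41)]
reacher [([488.0, -249.0, 0.0], 0.9)]
```

View pics/end.png

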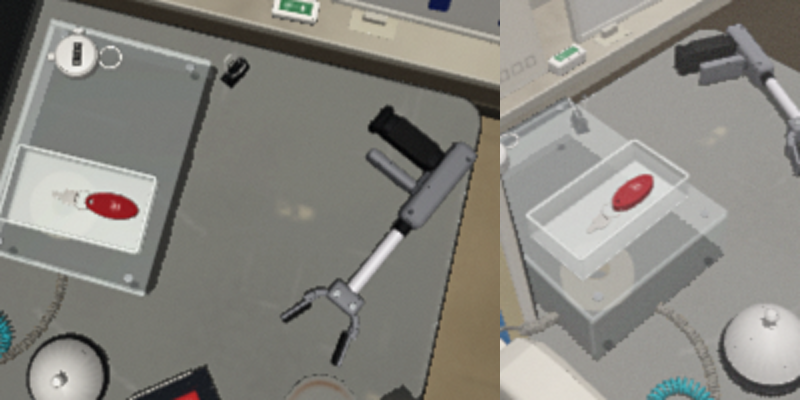

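The key is in the tray, at crop (95,203). The reacher lies flat with its jaws open, and the clip, tape roll and tray have not moved.

```bash
python3 -c "
from workcell import *
print(finish_job())"
```

```text
the job is handed in; nothing more can be done
None
```

I've handed in the job: the key is in the tray on the shelf, and the reacher is back flat on the desk with its trigger released. In the last pictures the tape roll, clip and tray look unmoved. The robot clock read about 30 s of the 61 s allowed, and the hand-in returned no score.

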